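Close the dosing pump heads and hold the gel bottle over its bay

TASK

The dosing unit is about to have its weigh pad zeroed, and it refuses while a pump head is open: first press both hinged pump-head covers down until their catches hold them shut. Then lift the white bottle with the orange-red cap over the things in between, without disturbing them or bumping the unit with the bottle, and stop with it hovering upright over the unit's bottle bay: centred and square with the oblong opening, its foot about 1.5 cm above the rim and touching nothing. Finish still holding it there, quite still, so that I can zero the empty pad; do not put it down.

Things in the scene. Friction and masses are not known exactly. Their poses are not given: they have to be found in the camera images.
- dosing_unit: Fixed dosing unit, 155 x 310 mm on plan (catches reach x -80 mm). Origin: centre of its underside; x from its front to its back, y to its left, z up. Right: white pump block, x -65 to +65, y -150 to +40 mm, top 70 mm high, with a control panel along its back edge (x over +35 mm, top 122 mm high). Left: grey bottle bay at x 0, y +98 mm.
- bay_mouth (a point): Centre of the bottle bay's opening, in the plane of its rim, 42 mm above the worktop; axes as dosing_unit. The bay is a grey block 76 x 84 mm with a funnel-edged oblong pocket 49 mm (x) by 56 mm (y), 28 mm deep, the steel weigh pad at its floor. The gel bottle's x axis belongs along this x axis, either way round.
- cover_left (a joint): Hinge of the left (+y) pump-head cover, a smoked-blue flap 104 x 78 x 4 mm. 0 = shut flat (top face 85 mm above the worktop), positive = front edge raised; starts 0.5 to 0.95 rad. A weak spring lifts it unless the orange catch at its front holds it: pushed straight down at the press point the catch yields at about 6 to 10 N below 0.15 rad, then keeps it under 0.03 rad.
- cover_right (a joint): Hinge of the right (-y) pump-head cover; in all like cover_left.
- cover_left_press (a point): Point on the upper face of the left cover, on its middle line, 55 mm from the hinge axis; moves with the cover. A closed gripper pushed straight down 40 to 55 mm (on plan) in front of the hinge shuts it from any start; the cover reaches 107 mm from its hinge. Axes of the cover: x from its front to its hinge, z out of its upper face.
- cover_right_press (a point): The same point on the right cover.
- cover_left_hinge (a point): Middle of the left cover's hinge axis, 82 mm above the worktop, fixed to the unit; the axis runs along the unit's y, the cover extends from it to the unit's front (-x).
- cover_right_hinge (a point): The same point of the right cover.
- gel_bottle: White collar-gel bottle with orange-red cap, standing, 164 mm high, 0.2 to 0.4 kg, rigid. Origin: centre of its foot; z up its axis. Oval body 43 mm (x) by 50 mm (y), 136 mm high; above it the round cap, 34 mm in diameter from 136 to 164 mm height, to be gripped from above.
- navy_bottle: Navy blue bottle with red cap, 47 x 56 x 180 mm, standing; may stand where the gel bottle stood another time. Not to be disturbed. Origin: centre of its foot.
- sheet_carton: White-grey carton of dryer sheets, 111 x 68 x 68 mm, bystander; origin centre of its underside.
- powder_tub: Blue and yellow stain-powder tub with white lid, 78 x 84 x 130 mm, bystander, standing fast; origin centre of its underside.
- sewing_tin: Green sewing tin with dark red lid, 111 x 156 x 47 mm, bystander, standing fast; origin centre of its underside.
- soap_carton: Red soap carton, 47 x 64 x 44 mm, bystander; origin centre of its underside.
Mind the look-alikes: they are no part of the job. Of the things like the gel_bottle, leave any that is green; of the rest the smaller one is meant.

How it is judged:
On the way, in this order (a step that is already met when the one before it is completed fails the run):
1. both pump-head covers are held shut by their catches (value of joint each of cover_left, cover_right below 0.05 rad and contact force between each of the arm, the fingers and dosing_unit below 0.5 N and height (world z) of gel_bottle below 0.01 m), for 0.2 s.
2. the gel bottle is lifted off the worktop, the covers staying shut (value of joint each of cover_left, cover_right below 0.05 rad and height (world z) of gel_bottle above 0.03 m), for 0.1 s.
At the end, for the whole second after the job is handed in: Both covers shut on their catches (below 0.05 rad); the gel bottle held in the gripper, still, upright within 5 degrees, its foot 4 to 35 mm above the bay's rim, centred within 8 mm and turned within 8 degrees of square with the opening, touching nothing but the gripper (value of joint each of cover_left, cover_right below 0.05 rad and z of gel_bottle in the frame of bay_mouth between 0.004 and 0.035 m and horizontal distance between gel_bottle and bay_mouth below 0.008 m and angle between gel_bottle's own z axis and vertical below 0.09 rad and angle between the x axis of gel_bottle and the x axis of bay_mouth, either way round below 0.14 rad and linear speed of gel_bottle below 0.015 m/s and angular speed of gel_bottle below 0.1 rad/s and contact force between gel_bottle and dosing_unit below 0.1 N and contact force between gel_bottle and the fingers above 2 N and contact force between gel_bottle and navy_bottle below 0.1 N and contact force between gel_bottle and sheet_carton below 0.1 N and contact force between gel_bottle and soap_carton below 0.1 N and contact force between gel_bottle and powder_tub below 0.1 N); the arm keeps its last pose, push and grip.
It fails at once if one of the things standing about is shifted more than 2 cm or tipped (distance of any of navy_bottle, sheet_carton, soap_carton from where it was at the start of the episode above 0.02 m or angle between any of navy_bottle, sheet_carton, soap_carton's own z axis and vertical above 0.2 rad).
It fails at once if the powder tub is knocked (contact force between any of gel_bottle, the fingers, the arm and powder_tub above 2 N).
It fails at once if the bottle is bumped against or set down on the dosing unit (contact force between gel_bottle and dosing_unit above 2 N).
It also fails if it takes over 61 s, if anything falls off the work surface, if the arm or the gripper's body presses on something with over 40 N, if the wrist force passes 120 N, or if a joint passes its speed limit or range.

ROBOT

A 6-joint arm with a two-finger parallel gripper is mounted at the origin on a cart in front of the work surface, level with it; the furniture and walls round the work are solid. World frame = base frame: x ahead of the robot, y to its left, z up, the work surface at z = 0. Lengths are in m, angles in rad, forces in N, time in s.
With the tool pointing down it reaches from about 0.425 to 0.95 m from the base axis. Payload 3.5 kg.
Tool frame: the origin (TCP) lies midway between the tips of the shut fingers; the grasp point (between the pads) lies 19 mm behind it (ctrl.pinch_z is the distance from the TCP to the grasp point, in m); z points along the fingers, y is the line along which they close (so a half turn about z gives the same grasp; the last joint's range is limited). The gripper opens to 85 mm and grips with 20 to 120 N. Pads are 22 mm wide; open, the fingers measure 114 mm over their backs; the gripper's body (76 mm by 85 mm) begins 54 mm behind the grasp point. The pads swing forward as they close: fully open they stand 13 mm farther back than shut.
Start: joints at [-1.41, 0.286, 1.577, -0, 1.279, -0.15], TCP at [0.206, -0.643, 0.231] pointing down, gripper open.
Joint ranges: [-2.77, 2.77], [-0.9, 2.22], [0.21, 2.48], [-1.53, 4.67], [0.24, 2.81], [-2.84, 2.84]. Speed limits (rad/s): [2.79, 2.79, 3.14, 3.14, 3.14, 3.14].

INTERFACE

Orientations are given as a unit quaternion [x, y, z, w].
In Python, from plant import get_state, viewer, sign_off, ctrl gives the robot as it stands. The module is installed in compiled form; this text tells all that it offers.
- The arm moves only by the shell command python3 -m handwheel 'ROWS' [FORCE]. ROWS is JSON, a list that holds one entry, the list of rows, each a list of 5 numbers: the finger opening in m, from 0 to 0.0854, then the shift along the tool's x, y, z in m, then the turn about the tool's z in degrees. In form: [[[claw, x, y, z, spin], ...]]. A call has 1 to 12 rows; each row shifts and turns the commanded pose from where the row before left it, along the tool's axes as they then stand; what a row does not reach is not made up. A row lasts 1/12 s, in which the tool goes at most 41.7 mm and 7.16 degrees, less where a joint would pass 70% of its speed; a pose out of reach is approached as far as the arm can. A call is refused whole if a number of a shift passes 0.0417 or a number of a turn 7.16, either way. A call with a gripper value outside its range is refused whole. The fingers move at their own pace and stop on an object; FORCE is the grip in N (left out, the last holds). Time passes only in rows, so rows that do not move let the fingers close. It gives the time, the measured TCP pose, the force, the opening and the grip force at its end, in the units of the state.
- get_state(): the state, without advancing time (a new reading comes with each control period).
- viewer.read_camera(name): name is "scene" or "side" or "wrist"; returns the picture (420x560x3 uint8, blue, green, red); there is no depth.
- viewer.camera_params(name): a dict with "fov_y" (degrees; the focal length in pixels is half the picture's height over the tangent of half this angle, whatever the lens; pixels are square), "cx", "cy" (the principal point, pixels), "xyz" and "attitude" of the camera in the world; the wrist camera has in their place "hand_eye" (4x4, takes a point from camera to tool coordinates, whose origin is the TCP and whose axes are the flange's). Camera axes: x right, y up, looking along -z (the intrinsics and any distortion apply to the point x, -y, -z); pixel columns grow to the right and rows downward; lengths in m; the calibration is good to about 2 mm. A picture is of the moment at which its call begins: read the wrist's pose just before it. camera_params takes no time and is no camera call.
- sign_off(): hands the job in; it is judged then, once.
Trained networks look in the newest picture that a camera, given by its name, has taken for a name from the list of things; names that differ only in an ending like _2 or _b are one class to them, and where a whole thing is asked for, a point or a joint stands for the part that bears it (a point fixed in the world has none). Each returns a list of dicts, best first, with "confidence" (0 to 1); they miss things now and then, are a little off and sometimes report something else, mostly with a low value. They report only what shows in the picture. A call takes as long as a camera call. They do not tell look-alikes from the thing itself.
- viewer.look_for(camera, name): "extent" ([left, top, width, height] as shares, 0 to 1, of the picture: columns of its width, rows of its height, round what is visible of it).
- viewer.outline_of(camera, name): "mask" (420x560 bool, what is visible of it) and "extent" ([left, top, width, height] as shares, 0 to 1, of the picture: columns of its width, rows of its height, round what is visible of it).
- viewer.pinpoint(camera, name): "xy" ([column, row] as shares, 0 to 1, of the picture: columns of its width, rows of its height: a listed point, or the origin of a listed thing).
The state is a dict: "time": time; "qpos": joint angles; "dq": joint speeds; "joint_efforts": joint torques, N m; "eef_pos": TCP position; "tcp_rot": TCP orientation; "contact_force": force on the tool from outside, world axes, zero at the start; "wrist_torque": the same for the moment, N m; "opening": opening from 0.0 (shut) to 1.0 (fully open); "finger_force": force on a finger pad.
Only numpy, scipy, OpenCV 4.12 (cv2) and the standard library are available. Lean on these libraries where they do the work, as an engineer would, in place of code of your own. Each camera call takes 0.05 s, during which the arm holds its last target. There are 200 camera calls.

## Working session

There is one attempt and no reset: what is moved stays moved. The work goes in short steps, Python scripts to look and compute and a shell command to move; the robot and the scene stay as the last step left them, time stands still between calls to the robot, and variables do not carry over. Pictures are saved under pics/ and viewed, at most 10 in all, crops included, and the job is handed in when it is done.

```bash
mkdir -p pics; python3 - <<'E'
from plant import get_state, viewer, ctrl
import cv2
s=get_state(); print(s['time'],s['eef_pos'],s['tcp_rot'],ctrl.pinch_z,s['contact_force'])
for c in("scene","side","wrist"):
    p=viewer.camera_params(c); print(c,p)
    cv2.imwrite(f'pics/{c}0.png',viewer.read_camera(c))
    for n in ("gel_bottle","navy_bottle","dosing_unit","powder_tub","sheet_carton","soap_carton","sewing_tin"):
        print(n,[(round(d['confidence'],2),[round(d['xy'][0]*560,1),round(d['xy'][1]*420,1)]) for d in viewer.pinpoint(c,n)][:4])
    for n in("cover_left_press","cover_right_press","bay_mouth","cover_left_hinge","cover_right_hinge"):
        print(n,[(round(d['confidence'],2),[round(d['xy'][0]*560,1),round(d['xy'][1]*420,1)]) for d in viewer.pinpoint(c,n)][:4])
E
cd pics; python3 -c "
import cv2,numpy as np
cv2.imwrite('all0.png',cv2.resize(np.hstack([cv2.imread('scene0.png'),cv2.imread('side0.png')]),(800,300),interpolation=cv2.INTER_AREA))"
```

```text
0.0 [ 0.20633836 -0.64199941  0.2298972 ] [ 9.87951935e-01  1.54756309e-01 -5.20090287e-06 -1.20813209e-03] 0.0187 [ 0.710667   -0.75547352 -0.3489196 ]
scene {'fov_y': 48.503407571698574, 'cx': 274.40576892678894, 'cy': 217.67718488031946, 'xyz': array([-0.07803775,  0.73681778,  1.07877936]), 'attitude': array([-0.12763476,  0.33411413,  0.86966851, -0.3402261 ])}
gel_bottle [(0.97, [200.9, 316.4]), (0.91, [180.8, 287.0]), (0.79, [237.1, 304.2])]
navy_bottle [(0.71, [202.6, 264.9])]
dosing_unit [(0.87, [319.8, 185.1])]
powder_tub [(0.61, [253.6, 250.4])]
sheet_carton [(0.79, [282.8, 267.6]), (0.62, [315.4, 162.8])]
soap_carton [(0.96, [321.3, 245.8])]
sewing_tin [(0.86, [224.2, 219.2])]
cover_left_press [(0.7, [332.9, 154.5])]
cover_right_press [(0.52, [340.5, 141.4])]
bay_mouth [(0.75, [308.6, 192.5])]
cover_left_hinge [(0.69, [319.1, 163.3]), (0.51, [223.9, 218.0])]
cover_right_hinge [(0.87, [331.3, 148.1])]
side {'fov_y': 57.50858016310557, 'cx': 282.7566121507618, 'cy': 210.59793409406285, 'xyz': array([0.21531289, 0.83899007, 0.81917637]), 'attitude': array([-0.083566  ,  0.40
[... 627 characters left out ...]
2, [301.2, 184.5])]
cover_right_hinge [(0.79, [304.9, 145.4])]
wrist {'fov_y': 64.82654983660471, 'cx': 284.2844252371254, 'cy': 207.52230686801397, 'hand_eye': array([[-5.67267272e-05,  9.47231550e-01,  3.20550131e-01,
         8.21968295e-02],
       [ 9.99999691e-01,  3.04894042e-04, -7.24000783e-04,
        -2.33513161e-04],
       [-7.83530210e-04,  3.20549991e-01, -9.47231275e-01,
        -1.43151175e-01],
       [ 0.00000000e+00,  0.00000000e+00,  0.00000000e+00,
         1.00000000e+00]])}
gel_bottle []
navy_bottle []
dosing_unit []
powder_tub []
sheet_carton []
soap_carton []
sewing_tin []
cover_left_press []
cover_right_press []
bay_mouth []
cover_left_hinge []
cover_right_hinge []
```

View pics/scene0.png

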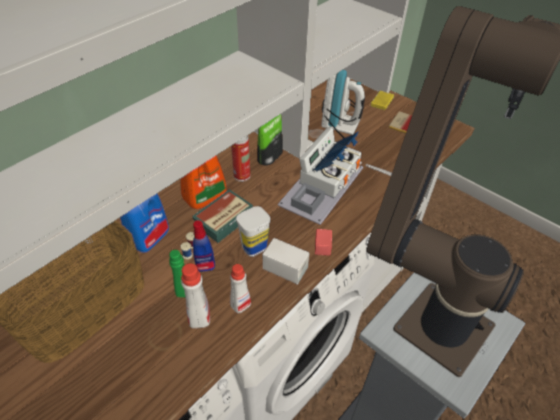

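View pics/side0.png

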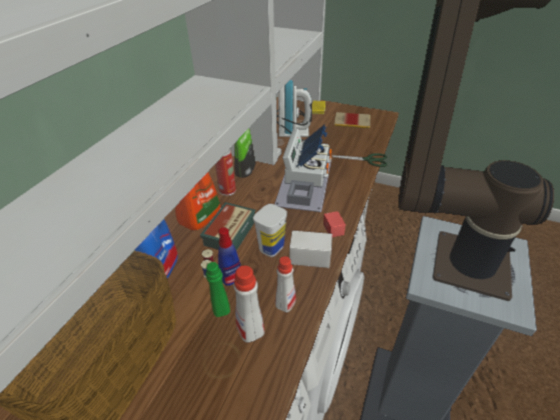

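The gel-bottle candidates in the scene image are the big white one (200,316), the green one (180,287) and the small white one (237,304). The description (not green, the smaller of the rest) fits the small one, at side (286,304). Next I'll localise everything and view an enlarged crop to confirm.

```bash
cat > h.py <<'E'
import numpy as np, cv2
from scipy.spatial.transform import Rotation as R
from plant import get_state, viewer, ctrl
def cam(c,s=None):
    p=viewer.camera_params(c); f=210/np.tan(np.radians(p['fov_y']/2))
    if c=='wrist':
        s=s or get_state(); H=p['hand_eye']; Rt=R.from_quat(s['tcp_rot']).as_matrix()
        Rm=Rt@H[:3,:3]; o=np.array(s['eef_pos'])+Rt@H[:3,3]
    else: Rm=R.from_quat(p['attitude']).as_matrix(); o=np.array(p['xyz'])
    return Rm,o,f,p['cx'],p['cy']
def ray(C,u,v):
    Rm,o,f,cx,cy=C; d=Rm@np.array([(u-cx)/f,-(v-cy)/f,-1]); return o,d/np.linalg.norm(d)
def onz(C,uv,z):
    o,d=ray(C,*uv); return o+d*(z-o[2])/d[2]
def proj(C,P):
    Rm,o,f,cx,cy=C; q=(np.atleast_2d(P)-o)@Rm; return np.c_[cx+f*q[:,0]/-q[:,2], cy-f*q[:,1]/-q[:,2]]
def tri(CU):
    A=np.zeros((3,3));b=np.zeros(3)
    for C,uv in CU:
        o,d=ray(C,*uv); M=np.eye(3)-np.outer(d,d); A+=M;b+=M@o
    return np.linalg.solve(A,b)
def unitpts(x,y,th,L):  # L: local Nx3
    c,s=np.cos(th),np.sin(th); L=np.atleast_2d(L)
    return np.c_[x+c*L[:,0]-s*L[:,1], y+s*L[:,0]+c*L[:,1], L[:,2]]
def pix(d): return [d['xy'][0]*560,d['xy'][1]*420]
E
python3 - <<'E'
from h import *
np.set_printoptions(precision=4,suppress=True)
S,D=cam('scene'),cam('side')
P={'gel':((237.1,304.2),(285.6,304.2),0),'big':((200.9,316.4),(248.3,330.3),0),'navy':((202.6,264.9),(233.8,279.8),0),'tub':((253.6,250.4),(273.9,249.5),0),
'carton':((282.8,267.6),(308.5,257.8),0),'soap':((321.3,245.8),(334.8,230.3),0),'tin':((224.2,219.2),(230.3,229.9),0),'unit':((319.8,185.1),(300.9,178.6),0),
'mouth':((308.6,192.5),(299,184.2),.042),'hl':((319.1,163.3),(297.4,157.8),.082),'hr':((331.3,148.1),(304.9,145.4),.082),'pl':((332.9,154.5),(312.5,146.9),.12),'pr':((340.5,141.4),(312.6,133.5),.12)}
for k,(a,b,z) in P.items(): print(k,onz(S,a,z),onz(D,b,z),tri([(S,a),(D,b)]))
a=cv2.imread('pics/scene0.png');b=cv2.imread('pics/side0.png')
cv2.imwrite('pics/crop1.png',np.hstack([cv2.resize(a[220:340,150:270],(400,400),interpolation=2),cv2.resize(b[100:220,250:370],(400,400),interpolation=2)]))
E
```

```text
gel [0.4364 0.3159 0.    ] [0.431  0.3097 0.    ] [0.4245 0.3256 0.0248]
big [0.4795 0.4057 0.    ] [0.4868 0.4112 0.    ] [ 0.4965  0.3955 -0.0314]
navy [0.6008 0.2924 0.    ] [0.5895 0.2884 0.    ] [0.5774 0.3078 0.0325]
tub [0.5309 0.1563 0.    ] [0.532  0.1471 0.    ] [0.523  0.1644 0.0181]
carton [0.427  0.1441 0.    ] [ 0.428   0.1408 -0.    ] [0.4259 0.1458 0.0046]
soap [0.3964 0.0081 0.    ] [ 0.3897  0.0062 -0.    ] [0.3877 0.0204 0.0159]
tin [0.6831 0.1308 0.    ] [0.6887 0.1206 0.    ] [0.6757 0.1376 0.016 ]
unit [ 0.5614 -0.1893  0.    ] [ 0.5762 -0.205   0.    ] [ 0.567  -0.1918  0.0041]
mouth [ 0.5413 -0.1032  0.042 ] [ 0.5529 -0.1199  0.042 ] [ 0.5418 -0.0996  0.0529]
hl [ 0.5776 -0.1957  0.082 ] [ 0.5922 -0.2092  0.082 ] [ 0.5851 -0.2011  0.0822]
hr [ 0.5957 -0.2824  0.082 ] [ 0.5948 -0.2942  0.082 ] [ 0.5842 -0.2642  0.1007]
pl [ 0.547  -0.2222  0.12  ] [ 0.5479 -0.236   0.12  ] [ 0.5375 -0.2061  0.1378]
pr [ 0.5689 -0.2906  0.12  ] [ 0.5762 -0.321   0.12  ] [ 0.5545 -0.2626  0.1509]
```

View pics/crop1.png

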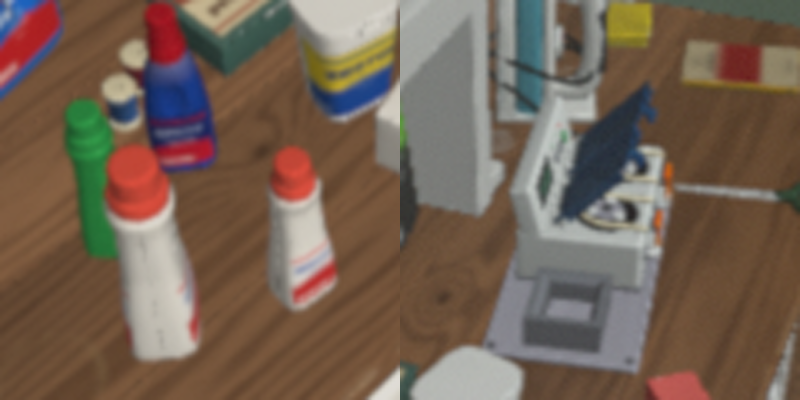

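The crop confirms it: the small white bottle with the orange-red cap (scene ~237,304) is the target. The other white bottle is clearly larger. Both covers stand open. Before moving, a quick check of where the shelf and upright are.

```bash
python3 - <<'E'
from h import *
np.set_printoptions(precision=3,suppress=True)
S,D=cam('scene'),cam('side')
print('panel foot',onz(D,(277,157),0),onz(D,(281,152),0),onz(S,(305,152),0))
a=cv2.imread('pics/scene0.png');b=cv2.imread('pics/side0.png')
cv2.imwrite('pics/crop2.png',np.hstack([cv2.resize(a[40:200,240:400],(400,400),interpolation=2),cv2.resize(b[40:200,200:360],(400,400),interpolation=2)]))
E
```

```text
panel foot [ 0.709 -0.303  0.   ] [ 0.708 -0.341  0.   ] [ 0.706 -0.285  0.   ]
```

View pics/crop2.png

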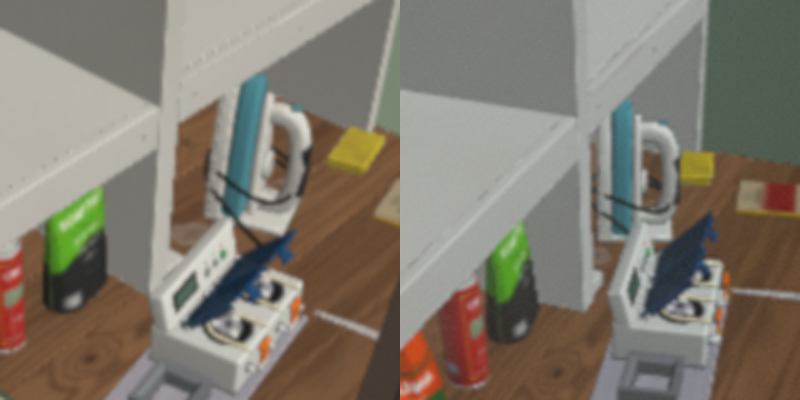

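Panel front is at x≈0.71, and the shelf lip sits behind the unit. I'll keep the tool at x<0.6. Moving to above the unit now.

```bash
python3 -m handwheel '[[[0,0.03,-0.02,-0.004,0],[0,0.03,-0.02,-0.004,0],[0,0.03,-0.02,-0.004,0],[0,0.03,-0.02,-0.004,0],[0,0.03,-0.02,-0.004,0],[0,0.03,-0.02,-0.004,0],[0,0.03,-0.02,-0.004,0],[0,0.03,-0.02,-0.004,0],[0,0.03,-0.02,-0.004,0],[0,0.03,-0.02,-0.004,0],[0,0.03,-0.02,-0.004,0],[0,0.03,-0.02,-0.004,0]]]'; python3 -m handwheel '[[[0,0.03,-0.02,0,0],[0,0.03,-0.02,0,0],[0,0.027,0,0,6],[0,0,0,0,6],[0,0,0,0,0],[0,0,0,0,0]]]'
python3 - <<'E'
from h import *
np.set_printoptions(precision=4,suppress=True)
s=get_state(); C=cam('wrist',s); im=viewer.read_camera('wrist'); cv2.imwrite('pics/w1.png',im)
print(s['eef_pos'],R.from_quat(s['tcp_rot']).as_matrix()[:,0])
for n,z in(("dosing_unit",0),("bay_mouth",.042),("cover_left_hinge",.082),("cover_right_hinge",.082),("cover_left_press",.12),("cover_right_press",.12)):
    for d in viewer.pinpoint('wrist',n)[:2]: print(n,round(d['confidence'],2),np.round(pix(d),1),onz(C,pix(d),z))
E
```

```text
time: 2.95
eef_pos: [0.4766, -0.3025, 0.2798]
tcp_rot: [0.988, 0.155, 0.0, 0.0]
contact_force: [0.3, -0.3, -0.2]
opening: 0.001
finger_force: 0.0
time: 3.45
eef_pos: [0.5464, -0.2391, 0.2792]
tcp_rot: [0.999, 0.052, -0.0, -0.0]
contact_force: [-0.3, -1.2, 0.1]
opening: -0.0
finger_force: 0.0
[ 0.5464 -0.2391  0.2792] [ 0.9945  0.1044 -0.0004]
dosing_unit 0.95 [247.3 149.5] [ 0.5585 -0.1907  0.    ]
dosing_unit 0.36 [101.2 249.6] [0.3969 0.0042 0.    ]
bay_mouth 0.74 [166.5 161.2] [ 0.5422 -0.1025  0.042 ]
cover_left_hinge 0.56 [251.2 139.8] [ 0.5823 -0.2017  0.082 ]
cover_right_hinge 0.78 [342. 134.] [ 0.5976 -0.2925  0.082 ]
cover_right_hinge 0.55 [162.2 163.6] [ 0.5483 -0.1114  0.082 ]
cover_left_press 0.72 [249.9 184.4] [ 0.5459 -0.2067  0.12  ]
cover_right_press 0.78 [344.8 178.2] [ 0.5611 -0.2947  0.12  ]
cover_right_press 0.19 [249.8 184. ] [ 0.5462 -0.2066  0.12  ]
```

View pics/w1.png

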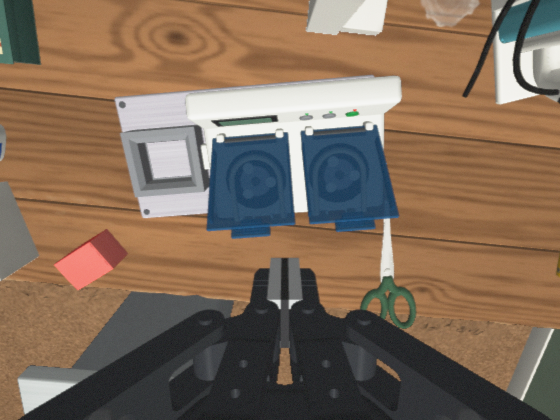

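The view is clear: both covers are open, with hinges at (251,140) and (342,134). The bay is at (166,161), and the unit's yaw is about 9.5°. Pressing the right cover first.

```bash
python3 -m handwheel '[[[0,0,0.032,0,-3.5],[0,0,0.034,0.02,0],[0,0,0,0.035,0],[0,0,0,0.035,0],[0,0,0,0.02,0],[0,0,0,0.012,0],[0,0,0,0.012,0],[0,0,0,0.012,0],[0,0,0,0.012,0],[0,0,0,0.010,0],[0,0,0,0.008,0],[0,0,0,0.006,0]]]'; python3 -m handwheel '[[[0,0,0,0.006,0],[0,0,0,0.006,0],[0,0,0,0.003,0],[0,0,0,0,0]]]'
```

```text
time: 4.8
eef_pos: [0.5552, -0.3048, 0.0969]
tcp_rot: [0.997, 0.081, -0.0, 0.0]
contact_force: [-0.9, 0.6, 1.8]
opening: 0.0
finger_force: 0.6
time: 5.13
eef_pos: [0.5556, -0.3052, 0.0849]
tcp_rot: [0.997, 0.081, -0.0, 0.0]
contact_force: [-4.7, 2.3, 10.5]
opening: -0.0
finger_force: 5.4
```

```bash
python3 -m handwheel '[[[0,0,0,0.003,0],[0,0,0,0.002,0],[0,0,0,0,0],[0,0,0,-0.04,0],[0,0,0,-0.04,0],[0,0,0,-0.035,0],[0,-0.001,-0.032,0,0],[0,-0.001,-0.032,0,0],[0,-0.001,-0.032,0,0],[0,0,0,0,0],[0,0,0,0,0]]]'
python3 - <<'E'
from h import *
np.set_printoptions(precision=4,suppress=True)
s=get_state(); C=cam('wrist',s); im=viewer.read_camera('wrist'); cv2.imwrite('pics/w2.png',im)
print(s['eef_pos'])
for n,z in(("bay_mouth",.042),("cover_left_hinge",.082),("cover_right_hinge",.082),("cover_left_press",.12),("cover_right_press",.085)):
    for d in viewer.pinpoint('wrist',n)[:2]: print(n,round(d['confidence'],2),np.round(pix(d),1),onz(C,pix(d),z))
E
```

```text
time: 6.05
eef_pos: [0.5366, -0.2091, 0.1922]
tcp_rot: [0.997, 0.082, 0.0, 0.0]
contact_force: [-0.0, 0.2, -0.2]
opening: -0.002
finger_force: 0.0
[ 0.5366 -0.2091  0.1922]
bay_mouth 0.84 [164.3 168.2] [ 0.539  -0.0993  0.042 ]
cover_left_hinge 0.81 [281.7 145.2] [ 0.5821 -0.1995  0.082 ]
cover_right_hinge 0.9 [403.2 145.1] [ 0.5974 -0.2907  0.082 ]
cover_left_press 0.91 [285.  207.8] [ 0.5457 -0.2081  0.12  ]
cover_right_press 0.68 [394.4 213.5] [ 0.5436 -0.2977  0.085 ]
cover_right_press 0.29 [284.5 147.1] [ 0.5815 -0.2018  0.085 ]
```

View pics/w2.png

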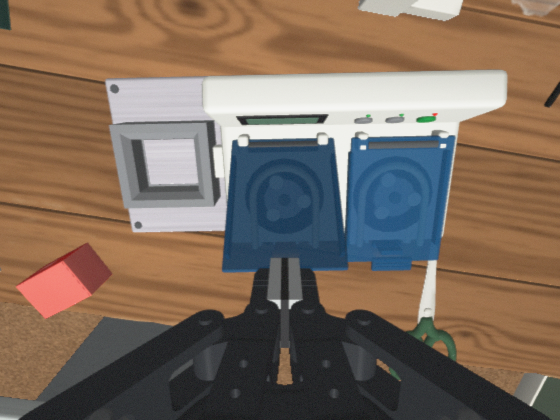

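The right cover lies flat (press point at ~394,213, 54 mm from its hinge, which agrees). The left one is still raised, with the fingers above it. Pressing the left cover.

```bash
python3 -m handwheel '[[[0,0,0,0.02,0],[0,0,0,0.015,0],[0,0,0,0.012,0],[0,0,0,0.012,0],[0,0,0,0.012,0],[0,0,0,0.010,0],[0,0,0,0.008,0],[0,0,0,0.006,0],[0,0,0,0.006,0],[0,0,0,0.006,0],[0,0,0,0.004,0],[0,0,0,0.002,0]]]'; python3 -m handwheel '[[[0,0,0,0,0],[0,0,0,-0.03,0],[0,0,0,-0.04,0],[0,0,0,-0.04,0],[0,0,0,-0.04,0],[0,0,0,0,0],[0,0,0,0,0],[0,0,0,0,0]]]'
python3 - <<'E'
from h import *
np.set_printoptions(precision=4,suppress=True)
s=get_state(); C=cam('wrist',s); im=viewer.read_camera('wrist'); cv2.imwrite('pics/w3.png',im)
print(s['eef_pos'],R.from_quat(s['tcp_rot']).as_matrix()[:,0])
for n,z in(("dosing_unit",0),("bay_mouth",.042),("cover_left_hinge",.082),("cover_right_hinge",.082),("cover_left_press",.085),("cover_right_press",.085)):
    for d in viewer.pinpoint('wrist',n)[:1]: print(n,round(d['confidence'],2),np.round(pix(d),1),onz(C,pix(d),z))
E
```

```text
time: 7.35
eef_pos: [0.5372, -0.211, 0.0844]
tcp_rot: [0.997, 0.082, -0.001, -0.0]
contact_force: [-14.9, 6.7, 32.9]
opening: 0.003
finger_force: 16.4
time: 8.02
eef_pos: [0.5365, -0.2103, 0.2289]
tcp_rot: [0.997, 0.081, 0.0, -0.0]
contact_force: [0.8, -0.6, -0.7]
opening: -0.004
finger_force: 0.0
[ 0.5365 -0.2103  0.2289] [0.9868 0.1618 0.0001]
dosing_unit 0.9 [272.6 151.2] [ 0.5572 -0.1937  0.    ]
bay_mouth 0.81 [174.  157.5] [ 0.5418 -0.0975  0.042 ]
cover_right_hinge 0.81 [388.6 134.6] [ 0.6008 -0.2909  0.082 ]
cover_left_press 0.63 [283.2 199.3] [ 0.5294 -0.2105  0.085 ]
cover_right_press 0.63 [379.7 197.9] [ 0.5449 -0.2967  0.085 ]
```

View pics/w3.png

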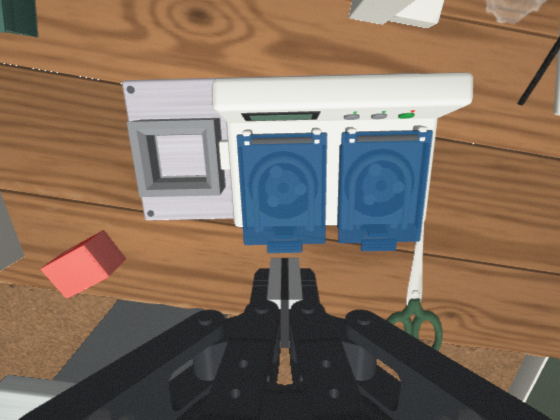

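Both covers now lie shut, with fronts at about (285,245) and (380,240) and catches engaged. Next, an edge fit to refine the unit's pose, then on to the bottle.

```bash
cat > fit.py <<'E'
from h import *
from scipy.optimize import minimize
import itertools
def fit(im,C):
    e=cv2.Canny(cv2.GaussianBlur(im,(3,3),0),40,110); dt=np.minimum(cv2.distanceTransform(255-e,2,5),6)
    L=[]
    def seg(a,b): L.append(np.linspace(a,b,40))
    for hx,hy,z in((.038,.042,.042),):
        c=[(-hx,.098-hy,z),(hx,.098-hy,z),(hx,.098+hy,z),(-hx,.098+hy,z)]
        for i in range(4): seg(c[i],c[(i+1)%4])
    c=[(-.0245,.07,.042),(.0245,.07,.042),(.0245,.126,.042),(-.0245,.126,.042)]
    seg((-.065,.04,.07),(-.065,-.15,.07)); seg((-.065,.04,.07),(.03,.04,.07))
    P=np.vstack(L)
    def cost(p):
        q=proj(C,unitpts(*p,P)).astype(np.float32)
        return cv2.remap(dt.astype(np.float32),q[:,0],q[:,1],1,borderValue=6).mean()
    best=min((minimize(cost,(.557+dx,-.1945+dy,np.radians(9.5+a)),method='Nelder-Mead',options=dict(initial_simplex=None,xatol=1e-5)) for dx,dy,a in itertools.product((-.004,0,.004),(-.004,0,.004),(-1.5,0,1.5))),key=lambda r:r.fun)
    return best.x,best.fun
E
python3 - <<'E'
from fit import *
s={'eef_pos':[0.5365,-0.2103,0.2289],'tcp_rot':get_state()['tcp_rot']}
p,f=fit(cv2.imread('pics/w3.png'),cam('wrist',s))
print(p,np.degrees(p[2]),f,'mouth',unitpts(*p,[0,.098,.042]))
E
python3 -m handwheel '[[[0,-0.002,-0.035,-0.015,0],[0,-0.002,-0.035,-0.015,0],[0,-0.002,-0.035,-0.015,0],[0,-0.002,-0.035,-0.01,0],[0,-0.002,-0.035,-0.01,0],[0,-0.002,-0.035,-0.01,0],[0,-0.002,-0.035,-0.01,0],[0,-0.002,-0.035,-0.01,0],[0,-0.002,-0.035,-0.01,0],[0,-0.002,-0.035,-0.01,0],[0,-0.002,-0.035,-0.005,0],[0,-0.002,-0.035,0,0]]]'
python3 -m handwheel '[[[0.06,-0.002,-0.035,0,0],[0.06,-0.002,-0.035,0,0],[0.06,0,0,0,0],[0.06,0,0,0,0],[0.06,0,0,0,0]]]'
python3 - <<'E'
from h import *
np.set_printoptions(precision=4,suppress=True)
s=get_state(); C=cam('wrist',s); im=viewer.read_camera('wrist'); cv2.imwrite('pics/w4.png',im)
print(s['eef_pos'],R.from_quat(s['tcp_rot']).as_matrix()[:,0])
for d in viewer.pinpoint('wrist','gel_bottle')[:4]: print(round(d['confidence'],2),np.round(pix(d),1),onz(C,pix(d),0))
for i,d in enumerate(viewer.outline_of('wrist','gel_bottle')[:4]):
    np.save(f'm{i}.npy',d['mask']); e=np.array(d['extent'])*[560,420,560,420]; print(round(d['confidence'],2),e,d['mask'].sum())
E
```

```text
[ 0.55770376 -0.19455337  0.18942512] 10.853259951215984 1.3161742687225342 mouth [[ 0.53925092 -0.09830633  0.042     ]]
time: 9.37
eef_pos: [0.4449, 0.2018, 0.351]
tcp_rot: [0.997, 0.081, 0.002, -0.0]
contact_force: [0.5, -0.7, -0.2]
opening: 0.001
finger_force: 0.0
time: 9.78
eef_pos: [0.4297, 0.2684, 0.3489]
tcp_rot: [0.997, 0.081, -0.0, 0.0]
contact_force: [-0.9, 0.3, -0.7]
opening: 0.695
finger_force: 0.0
[0.4297 0.2684 0.3489] [ 0.9868  0.1622 -0.0007]
0.82 [216.3  30. ] [0.5775 0.3837 0.    ]
0.77 [190.  102.5] [0.4799 0.4116 0.    ]
0.93 [230.608 132.216  44.016  51.996] 1624
0.9 [102.704  73.206 114.296  60.9  ] 5265
0.56 [168.28    0.     71.4    51.408] 2358
```

View pics/w4.png

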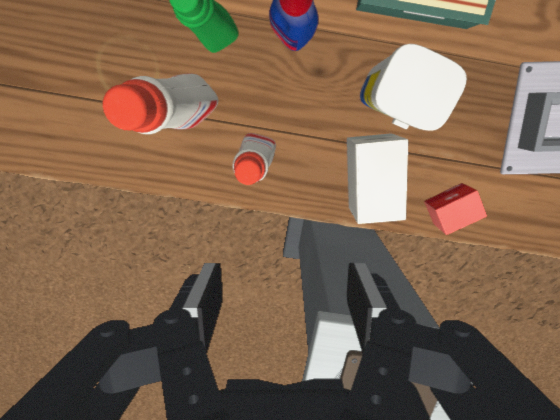

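The small bottle's cap is at (248,170) and its foot at about (260,145); the big white one is at (135,105). I'll put the camera straight above the small bottle to get its yaw.

```bash
python3 -m handwheel '[[[0.06,-0.024,-0.014,0.015,0],[0.06,-0.024,-0.014,0.015,0],[0.06,-0.023,-0.014,0.015,0],[0.06,0,0,0,0],[0.06,0,0,0,0],[0.06,0,0,0,0]]]'
python3 - <<'E'
from h import *
np.set_printoptions(precision=4,suppress=True)
s0={'eef_pos':[0.4297,0.2684,0.3489],'tcp_rot':[.9967,.0815,0,0]}
C0=cam('wrist',s0); print('w4 cap',onz(C0,(249,166),.16),'foot',onz(C0,(260,145),0))
s=get_state(); C=cam('wrist',s); im=viewer.read_camera('wrist'); cv2.imwrite('pics/w5.png',im)
print(s['eef_pos'],R.from_quat(s['tcp_rot']).as_matrix()[:,0])
for d in viewer.pinpoint('wrist','gel_bottle')[:3]: print(round(d['confidence'],2),np.round(pix(d),1),onz(C,pix(d),0))
for i,d in enumerate(viewer.outline_of('wrist','gel_bottle')[:3]):
    m=d['mask'].astype(np.uint8); np.save(f'm{i}.npy',m); e=np.array(d['extent'])*[560,420,560,420]; print(round(d['confidence'],2),e,m.sum())
    c=max(cv2.findContours(m,0,1)[0],key=cv2.contourArea)
    if len(c)>5: print(cv2.fitEllipse(c),cv2.minAreaRect(c))
hsv=cv2.cvtColor(im,cv2.COLOR_BGR2HSV); r=((hsv[...,0]<12)&(hsv[...,1]>150)&(hsv[...,2]>120)).astype(np.uint8)
n,l,st,ce=cv2.connectedComponentsWithStats(r)
for i in range(1,n):
    if st[i,4]>150: print('red',st[i],ce[i],onz(C,ce[i],.164))
cv2.imwrite('pics/w5c.png',cv2.resize(im[20:180,180:390],(788,600),interpolation=2))
E
```

```text
time: 10.43
eef_pos: [0.3539, 0.298, 0.3051]
tcp_rot: [0.997, 0.081, 0.001, -0.0]
contact_force: [1.3, 0.2, 0.4]
opening: 0.704
finger_force: 0.0
w4 cap [0.4381 0.3061 0.16  ] foot [0.4369 0.3057 0.    ]
[0.3539 0.298  0.3051] [0.987  0.1605 0.0017]
0.93 [283.7  98. ] [0.4326 0.3114 0.    ]
0.77 [214.   41.4] [0.4838 0.4061 0.    ]
0.9 [115.416   0.    126.112  74.004] 5699
((187.42198181152344, 29.585100173950195), (61.12937545776367, 127.90543365478516), 112.6360855102539) ((179.66421508789062, 20.232643127441406), (130.56393432617188, 65.30963897705078), 29.875993728637695)
0.65 [263.872  76.482  45.024  45.108] 1543
((287.8403625488281, 99.6104736328125), (42.792789459228516, 44.22101974487305), 149.7103271484375) ((288.0, 100.0), (44.0, 42.0), 90.0)
red [ 116    0   76   40 2209] [157.5618  16.6243] [0.4759 0.4153 0.164 ]
red [204  39  36  33 187] [224.0749  55.6257] [0.4571 0.3627 0.164 ]
red [ 270   80   38   40 1159] [288.3952  99.6204] [0.4327 0.3074 0.164 ]
```

View pics/w5c.png

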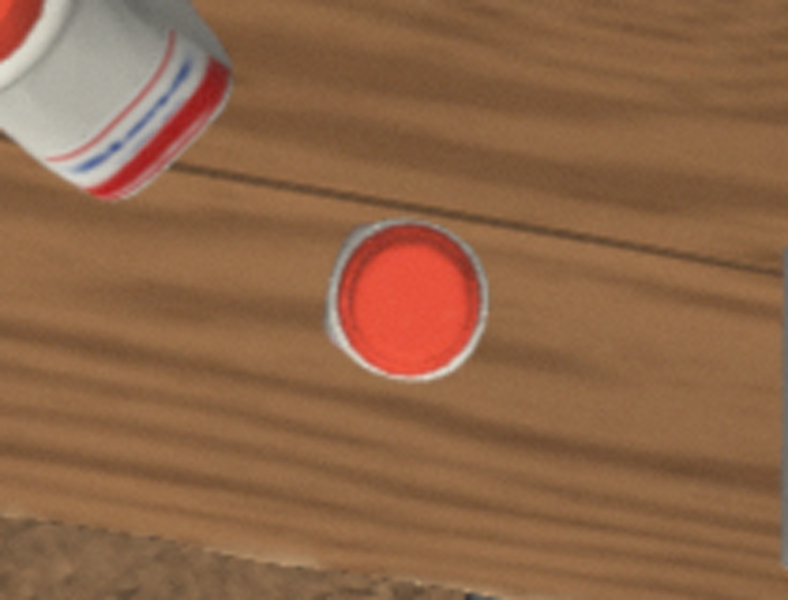

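The cap is centred at crop (410,300), so its world xy is (0.433,0.307). The body is hidden under it, so I'll take an oblique close view for the yaw.

```bash
python3 -m handwheel '[[[0.06,0.035,0.001,0,0],[0.06,0.035,0.001,0,0],[0.06,0.035,0.001,0.02,0],[0.06,0.035,0.001,0.02,0],[0.06,0.035,0.001,0.02,0],[0.06,0,0,0,0],[0.06,0,0,0,0],[0.06,0,0,0,0]]]'
python3 - <<'E'
from h import *
np.set_printoptions(precision=4,suppress=True)
s=get_state(); C=cam('wrist',s); im=viewer.read_camera('wrist'); cv2.imwrite('pics/w6.png',im)
np.savez('w6.npz',p=s['eef_pos'],q=s['tcp_rot'])
print(s['eef_pos'],R.from_quat(s['tcp_rot']).as_matrix()[:,0])
for d in viewer.pinpoint('wrist','gel_bottle')[:3]: print(round(d['confidence'],2),np.round(pix(d),1),onz(C,pix(d),0))
for i,d in enumerate(viewer.outline_of('wrist','gel_bottle')[:3]):
    np.save(f'm6_{i}.npy',d['mask']); e=np.array(d['extent'])*[560,420,560,420]; print(round(d['confidence'],2),e,d['mask'].sum())
c=proj(C,[[.433,.307,.06]])[0]; print(c)
x,y=int(c[0]),int(c[1]); w=cv2.resize(im[max(y-75,0):y+75,x-75:x+75],(600,600),interpolation=2)
cv2.imwrite('pics/w6c.png',w)
E
```

```text
time: 11.25
eef_pos: [0.5271, 0.3215, 0.2446]
tcp_rot: [0.997, 0.081, -0.0, -0.0]
contact_force: [0.8, -0.4, 0.0]
opening: 0.7
finger_force: 0.0
[0.5271 0.3215 0.2446] [ 0.987   0.1608 -0.0002]
0.98 [236.  117.4] [0.5763 0.3849 0.    ]
0.73 [282.7 240.7] [0.4341 0.3084 0.    ]
0.56 [208. 194.] [ 0.4809  0.4083 -0.    ]
0.85 [260.68  225.12   41.496 113.19 ] 4033
0.7 [104.72  164.892 133.    154.896] 9534
0.58 [186.592  93.786  76.776  59.304] 3020
[283.5351 264.1954]
```

View pics/w6c.png

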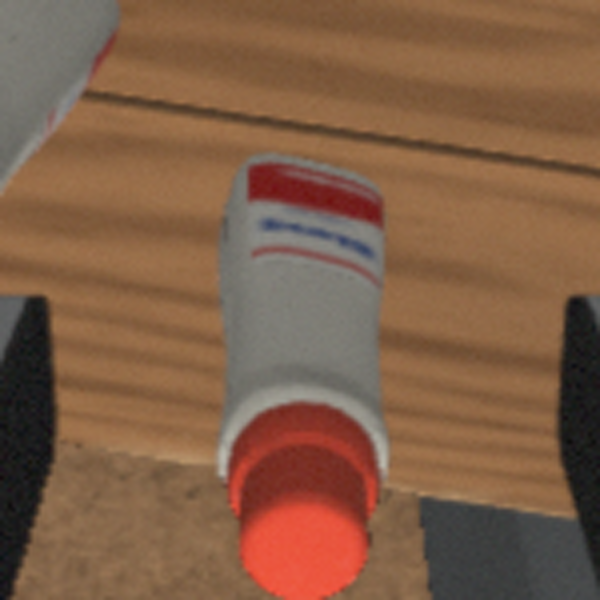

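```bash
python3 - <<'E'
from h import *
np.set_printoptions(precision=4,suppress=True)
d=np.load('w6.npz'); C=cam('wrist',{'eef_pos':d['p'],'tcp_rot':d['q']})
im=cv2.imread('pics/w6.png'); g=cv2.resize(im[189:339,208:358],(600,600),interpolation=2)
f=lambda p:(208+p[0]/4,189+p[1]/4)
c=np.array([.4335,.3075])
for n,a,b in(('bandtop',(250,163),(382,193)),('bandlow',(248,197),(380,222)),('text',(260,222),(373,255)),('line',(252,250),(380,285))):
    for z in(.0,.01,.02,.03,.04):
        A=onz(C,f(a),z)[:2]-c;B=onz(C,f(b),z)[:2]-c; t=B-A
        nrm=np.array([-t[1],t[0]]); nrm/=np.linalg.norm(nrm)   # normal (rotate +90 of A->B)
        if nrm[0]<0: nrm=-nrm
        lat=np.array([-nrm[1],nrm[0]])
        print(n,z,'yaw',round(np.degrees(np.arctan2(nrm[1],nrm[0])),1),'dist',round(A@nrm,4),'ends',round(A@lat,4),round(B@lat,4))
E
```

```text
bandtop 0.0 yaw -4.6 dist 0.0115 ends 0.0195 -0.0238
bandtop 0.01 yaw -4.6 dist 0.0157 ends 0.0201 -0.0221
bandtop 0.02 yaw -4.6 dist 0.0198 ends 0.0206 -0.0204
bandtop 0.03 yaw -4.6 dist 0.0239 ends 0.0212 -0.0187
bandtop 0.04 yaw -4.6 dist 0.0281 ends 0.0217 -0.017
bandlow 0.0 yaw -2.5 dist 0.0006 ends 0.0174 -0.0258
bandlow 0.01 yaw -2.5 dist 0.005 ends 0.0179 -0.0242
bandlow 0.02 yaw -2.5 dist 0.0095 ends 0.0183 -0.0227
bandlow 0.03 yaw -2.5 dist 0.014 ends 0.0188 -0.0211
bandlow 0.04 yaw -2.5 dist 0.0184 ends 0.0192 -0.0195
text 0.0 yaw -8.6 dist -0.0085 ends 0.0112 -0.0272
text 0.01 yaw -8.6 dist -0.0039 ends 0.0122 -0.0251
text 0.02 yaw -8.6 dist 0.0007 ends 0.0133 -0.0231
text 0.03 yaw -8.6 dist 0.0052 ends 0.0144 -0.021
text 0.04 yaw -8.6 dist 0.0098 ends 0.0155 -0.0189
line 0.0 yaw -7.7 dist -0.0186 ends 0.011 -0.0326
line 0.01 yaw -7.7 dist -0.0137 ends 0.012 -0.0305
line 0.02 yaw -7.7 dist -0.0089 ends 0.013 -0.0283
line 0.03 yaw -7.7 dist -0.004 ends 0.014 -0.0262
line 0.04 yaw -7.7 dist 0.0008 ends 0.0151 -0.024
```

```bash
python3 - <<'E'
from h import *
np.set_printoptions(precision=1,suppress=True)
d=np.load('w6.npz'); C=cam('wrist',{'eef_pos':d['p'],'tcp_rot':d['q']})
im=cv2.imread('pics/w6.png').astype(int); b,g,r=im[...,0],im[...,1],im[...,2]
c=np.array([.4335,.3075])
reg=np.zeros(im.shape[:2],bool); reg[222:265,262:308]=1
red=reg&(r-g>70); blue=reg&(b-r>15)
def yaw(p0,p1,z):
    A,B=onz(C,p0,z),onz(C,p1,z); t=(B-A)[:2]; return np.degrees(np.arctan2(t[0],-t[1])*-1), A[:2]-c,B[:2]-c
for n,m in(('red',red),('blue',blue)):
    ys,xs=np.where(m); print(n,len(xs),xs.min(),xs.max(),ys.min(),ys.max())
    # main band only: topmost component
    nn,l,st,ce=cv2.connectedComponentsWithStats(m.astype(np.uint8))
    for i in range(1,nn):
        if st[i,4]<20: continue
        yy,xx=np.where(l==i); cols=np.unique(xx)
        for nm,f in(('min',np.min),('mean',np.mean),('max',np.max)):
            v=np.array([f(yy[xx==k]) for k in cols]); q=slice(2,-2); k=np.polyfit(cols[q],v[q],1)
            z=.02 if n=='red' else .045
            y,A,B=yaw((cols[0],np.polyval(k,cols[0])),(cols[-1],np.polyval(k,cols[-1])),z)
            print(n,st[i],nm,round(k[0],3),'yaw',round(y,1),A*1000,B*1000)
E
```

```text
red 181 271 302 231 243
red [271 231  32  13 181] min 0.308 yaw 9.3 [20.8 18.3] [ 14.5 -20.7]
red [271 231  32  13 181] mean 0.265 yaw 6.9 [16.9 17.7] [ 12.2 -21.1]
red [271 231  32  13 181] max 0.223 yaw 4.5 [13.  17.1] [ 10.  -21.5]
blue 59 273 301 244 252
blue [273 244  29   9  59] min 0.248 yaw 6.0 [16.  14.3] [ 12.5 -18.6]
blue [273 244  29   9  59] mean 0.257 yaw 6.6 [15.5 14.2] [ 11.7 -18.8]
blue [273 244  29   9  59] max 0.266 yaw 7.1 [15.  14.2] [ 10.8 -18.9]
```

Bottle yaw ≈ −6.7° and unit yaw ≈ 10°, so it needs about 17° of counter-clockwise turn after lifting. Now the grasp.

```bash
python3 -m handwheel '[[[0.06,-0.0315,0,0,0],[0.06,-0.0315,0,0,0],[0.06,-0.0313,-0.001,0,0],[0.06,0,0,0,0],[0.06,0,0,0,0],[0.06,0,0,0.03,0],[0.06,0,0,0.03,0],[0.06,0,0,0.02,0],[0.06,0,0,0.015,0],[0.06,0,0,0.01,0],[0.06,0,0,0.007,0],[0.06,0,0,0,0]]]' 45; python3 -m handwheel '[[[0.02,0,0,0,0],[0.02,0,0,0,0],[0.02,0,0,0,0],[0.02,0,0,0,0],[0.02,0,0,0,0],[0.02,0,0,0,0]]]' 45
```

```text
time: 12.4
eef_pos: [0.4333, 0.3075, 0.1318]
tcp_rot: [0.997, 0.081, -0.0, 0.0]
contact_force: [0.7, -0.4, -0.2]
opening: 0.698
finger_force: 0.0
time: 12.9
eef_pos: [0.4343, 0.308, 0.1342]
tcp_rot: [0.997, 0.081, 0.002, -0.0]
contact_force: [-0.2, -0.5, 5.9]
opening: 0.367
finger_force: 44.6
```

```bash
python3 -m handwheel '[[[0.02,0,0,0,0],[0.02,0,0,-0.008,0],[0.02,0,0,-0.015,0],[0.02,0,0,-0.02,0],[0.02,0,0,-0.02,0],[0.02,0,0,-0.02,0],[0.02,0,0,-0.02,0],[0.02,0,0,-0.02,0],[0.02,0,0,-0.02,0],[0.02,0,0,-0.015,0],[0.02,0,0,-0.01,0],[0.02,0,0,0,0]]]' 60
python3 - <<'E'
from h import *
np.set_printoptions(precision=4,suppress=True)
s=get_state(); z=s['eef_pos'][2]-.1335
cv2.imwrite('pics/sc7.png',viewer.read_camera('scene'));cv2.imwrite('pics/sd7.png',viewer.read_camera('side'))
for c in('scene','side'):
    for d in viewer.pinpoint(c,'gel_bottle')[:4]: print(c,round(d['confidence'],2),np.round(pix(d),1),'proj',proj(cam(c),[[.434,.3075,z]]))
E
```

```text
time: 13.9
eef_pos: [0.4338, 0.3079, 0.3025]
tcp_rot: [0.997, 0.081, 0.002, -0.001]
contact_force: [0.4, 0.1, -1.9]
opening: 0.357
finger_force: 59.7
scene 0.82 [234.7 266.2] proj [[236.5035 265.2696]]
scene 0.82 [199.2 318.3] proj [[236.5035 265.2696]]
scene 0.7 [180.6 288.3] proj [[236.5035 265.2696]]
side 0.95 [282.8 260.1] proj [[284.2181 258.7577]]
side 0.9 [251.1 329.7] proj [[284.2181 258.7577]]
side 0.83 [222.5 311.3] proj [[284.2181 258.7577]]
side 0.43 [297.7 156.6] proj [[284.2181 258.7577]]
```

Lifted cleanly; both cameras agree with the predicted foot position. Turning and carrying.

```bash
python3 -m handwheel '[[[0.02,0,0,0,-3],[0.02,0,0,0,-5.5],[0.02,0,0,0,-5.5],[0.02,0,0,0,-3],[0.02,-0.002,0.01,0,0],[0.02,-0.004,0.02,0,0],[0.02,-0.006,0.03,0,0],[0.02,-0.006,0.03,0,0],[0.02,-0.006,0.03,0,0],[0.02,-0.006,0.03,0,0],[0.02,-0.006,0.03,0,0],[0.02,-0.006,0.03,0,0]]]' 
python3 -m handwheel '[[[0.02,-0.006,0.03,0,0],[0.02,-0.006,0.03,0,0],[0.02,-0.006,0.03,0,0],[0.02,-0.006,0.03,0,0],[0.02,-0.006,0.03,0,0],[0.02,-0.006,0.028,0,0],[0.02,-0.006,0.025,0,0],[0.02,-0.004,0.018,0,0],[0.02,-0.002,0.01,0,0],[0.02,0,0,0,0],[0.02,0,0,0,0],[0.02,0,0,0,0]]]'
```

```text
time: 15.1
eef_pos: [0.4882, 0.0986, 0.2993]
tcp_rot: [0.974, 0.227, -0.001, -0.0]
contact_force: [1.4, 0.1, -2.8]
opening: 0.357
finger_force: 59.9
time: 16.1
eef_pos: [0.5476, -0.1267, 0.2999]
tcp_rot: [0.974, 0.228, -0.0, -0.001]
contact_force: [-0.1, -0.2, -2.7]
opening: 0.359
finger_force: 59.9
```

```bash
python3 -m handwheel '[[[0.02,0.003,-0.0146,0,0],[0.02,0.003,-0.0146,0.02,0],[0.02,0,0,0.02,0],[0.02,0,0,0.02,0],[0.02,0,0,0.01,0],[0.02,0,0,0,0],[0.02,0,0,0,0],[0.02,0,0,0,0]]]'
python3 - <<'E'
from fit import *
np.set_printoptions(precision=4,suppress=True)
s=get_state();C=cam('wrist',s); im=viewer.read_camera('wrist'); cv2.imwrite('pics/w8.png',im)
print(s['eef_pos'],R.from_quat(s['tcp_rot']).as_matrix())
p,f=fit(im,C); print(p,np.degrees(p[2]),f,'mouth',unitpts(*p,[0,.098,.042]))
for n,z in(("dosing_unit",0),("bay_mouth",.042),("cover_left_hinge",.082),("cover_right_hinge",.082),("cover_left_press",.085),("cover_right_press",.085)):
    for d in viewer.pinpoint('wrist',n)[:1]: print(n,round(d['confidence'],2),np.round(pix(d),1),onz(C,pix(d),z))
for c in('scene','side'):
    im=viewer.read_camera(c); cv2.imwrite(f'pics/{c}8.png',im); C=cam(c); p,f=fit(im,C); print(c,p,np.degrees(p[2]),f,'mouth',unitpts(*p,[0,.098,.042]))
    for n in('gel_bottle','bay_mouth'):
        for d in viewer.pinpoint(c,n)[:4]: print(c,n,round(d['confidence'],2),np.round(pix(d),1))
    print('proj tcp-foot',proj(C,[np.array(s['eef_pos'])-[0,0,.1335]]))
E
```

```text
time: 16.77
eef_pos: [0.5412, -0.0986, 0.232]
tcp_rot: [0.974, 0.228, 0.001, 0.001]
contact_force: [-0.0, 0.4, -2.8]
opening: 0.357
finger_force: 60.1
[ 0.5412 -0.0986  0.232 ] [[ 0.8962  0.4436  0.0025]
 [ 0.4436 -0.8962 -0.0008]
 [ 0.0019  0.0018 -1.    ]]
[ 0.5275 -0.2009  0.2014] 11.537725068096087 1.701815128326416 mouth [[ 0.5079 -0.1048  0.042 ]]
dosing_unit 0.94 [364.  193.9] [ 0.5586 -0.1955  0.    ]
bay_mouth 0.82 [281.  180.8] [ 0.5389 -0.0962  0.042 ]
cover_left_hinge 0.96 [403.3 203.9] [ 0.5787 -0.2042  0.082 ]
cover_right_hinge 0.63 [494.2 225.3] [ 0.599  -0.2938  0.082 ]
cover_left_press 0.72 [381.8 253.1] [ 0.5273 -0.2114  0.085 ]
cover_right_press 0.63 [461.  276.1] [ 0.5405 -0.2957  0.085 ]
scene [ 0.5384 -0.1689  0.1826] 10.460269845967991 1.005508542060852 mouth [[ 0.5206 -0.0725  0.042 ]]
scene gel_bottle 0.84 [201.9 319.5]
scene gel_bottle 0.76 [182.8 288.7]
scene gel_bottle 0.69 [310.2 182.7]
scene bay_mouth 0.61 [309.6 191.6]
proj tcp-foot [[308.7524 180.1769]]
side [ 0.5463 -0.1601  0.155 ] 8.880485588882793 1.0500013828277588 mouth [[ 0.5311 -0.0632  0.042 ]]
side gel_bottle 0.76 [251.6 329.5]
side gel_bottle 0.7 [222.1 310.3]
side gel_bottle 0.58 [303.2 176.1]
side gel_bottle 0.47 [314.6 161.4]
side bay_mouth 0.86 [299.6 184.5]
proj tcp-foot [[300.4604 174.6875]]
```

All mouth estimates cluster at (0.540,−0.098), and the bottle is within about 1 mm of that, with yaw at about 10°. Lowering to hover.

```bash
python3 -m handwheel '[[[0.02,-0.0006,-0.001,0.006,0],[0.02,0,0,0.008,0],[0.02,0,0,0.008,0],[0.02,0,0,0.008,0],[0.02,0,0,0.006,0],[0.02,0,0,0.003,0],[0.02,0,0,0,0],[0.02,0,0,0,0],[0.02,0,0,0,0],[0.02,0,0,0,0]]]'
python3 - <<'E'
from h import *
np.set_printoptions(precision=4,suppress=True)
s=get_state(); t=np.array(s['eef_pos'])
for c in('scene','side'):
    viewer.read_camera(c); C=cam(c)
    print(c,'proj foot',proj(C,[t-[0,0,.1335],[.5403,-.098,.042]]))
    for n in('gel_bottle','bay_mouth','cover_left_press'):
        for d in viewer.pinpoint(c,n)[:4]:
            if pix(d)[0]>270: print(n,round(d['confidence'],2),np.round(pix(d),1),onz(C,pix(d),t[2]-.1335 if n[0]=='g' else .042))
E
```

```text
time: 18.25
eef_pos: [0.5398, -0.0983, 0.192]
tcp_rot: [0.974, 0.228, 0.0, 0.0]
contact_force: [-0.5, 0.4, -3.8]
opening: 0.36
finger_force: 60.1
scene proj foot [[308.2573 189.7949]
 [307.7665 193.5136]]
gel_bottle 0.87 [308.7 189.2] [ 0.5404 -0.1013  0.0585]
bay_mouth 0.86 [307.8 194. ] [ 0.5389 -0.0964  0.042 ]
cover_left_press 0.78 [333.7 166.7] [ 0.5577 -0.253   0.042 ]
side proj foot [[300.5911 184.8141]
 [300.3251 188.8243]]
gel_bottle 0.88 [299.9 186.5] [ 0.5389 -0.0892  0.0585]
bay_mouth 0.66 [298.6 187.6] [ 0.5478 -0.102   0.042 ]
cover_left_press 0.56 [311.3 161.6] [ 0.5575 -0.2608  0.042 ]
```

The measurements agree: foot about 16 mm above the rim, centred, and no extra load on the wrist. Handing in.

```bash
python3 -c "
from plant import *
s=get_state(); print(s['contact_force'],abs(s['dq']).max(),s['finger_force']); print(sign_off())"
```

```text
[-0.15816359 -0.35344808 -3.20799665] 0.00180135421645377 60.07090153405443
the job is handed in; nothing more can be done
None
```

Handed in at about 18 s: both covers looked shut in the wrist view after pressing, and the bottle is held still above the bay, its foot about 16 mm over the rim by my measurements, centred to within a few mm, with its turn to the opening a few degrees uncertain. No verdict came back.

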